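# Thread the stop batten past the reel spindle into its bay

### The arm

A 7-joint arm with a two-finger parallel gripper is mounted at the origin on the work surface. World frame = base frame: x ahead of the robot, y to its left, z up, the work surface at z = 0. Lengths are in mm, angles in rad, forces in N, time in s.
With the tool pointing down it reaches from about 400 to 900 mm from the base axis. Payload 5.5 kg.
Tool frame: the origin (TCP) lies midway between the tips of the shut fingers; the grasp point (between the pads) lies 19 mm behind it (bot.hold_point_z is the distance from the TCP to the grasp point, in mm); z points along the fingers, y is the direction in which the jaws open and shut (so a half turn about z gives the same grasp; the last joint's range is limited). The gripper opens to 92 mm and grips with 3 to 60 N. Pads are 19 mm wide; open, the fingers measure 130 mm over their backs; the gripper's body (75 mm by 190 mm) begins 47 mm behind the grasp point.
Start: joints at [1.594, 0.501, -0.427, 1.55, 0.221, 1.138, -0.21], TCP at [154.414, -631.392, 226.729] pointing down, gripper open.
Joint ranges: [-2.88, 2.88], [-0.31, 2.03], [-1.54, 1.56], [0.2, 2.42], [-1.41, 4.55], [0.19, 2.02], [-2.57, 2.57]. Speed limits (rad/s): [2.57, 2.57, 3.14, 3.14, 3.14, 3.14, 3.14].

### API

Orientations are given as a 3x3 rotation matrix whose columns are the frame's x, y, z axes.
In Python, from rig import bot, kin, telemetry, snapshot, ticket gives the robot as it stands. Calls block until the motion is done:
- bot.move_pose(position, orientation): joint-space move of the TCP to a pose.
- bot.line_to(position, rot=None, velocity=150, max_force=None): straight line of the TCP; rot=None keeps the orientation; velocity is the mean speed in mm/s. With max_force (N) it stops when the force on the tool has changed by that much, and returns True; else False.
- bot.movej(angles): joint-space move.
- bot.open_gripper() and bot.close_gripper(squeeze=None): open the fingers fully, or close them until they stop; squeeze is the grip in N (None keeps the last).
- bot.wait(seconds).
- kin.inverse_kinematics(position, orientation): joint angles nearest the present ones, or None.
- telemetry.observe(): the state.
- snapshot(name): name is "side" or "top"; returns a dict with "img" (400x640x3 uint8, red, green, blue), "camera_matrix" (3x3 intrinsics, pixels), "dist" ([k1, k2, p1, p2, k3] as OpenCV has them; the pictures are not rectified), "R" (3x3) and "t" (3): a world point X has camera coordinates R X + t. Camera axes: x right, y down, z forward; pixel columns grow to the right and rows downward; lengths in mm; the calibration is good to about 2 mm. A picture is of the moment at which its call begins. There is no depth.
A pose or a line that the arm cannot do raises bot.IKError and nothing moves.
- ticket.close_job(): hands the job in, once; it reports no verdict.
The state is a dict: "clock": time; "qpos": joint angles; "joint_vel": joint speeds; "effort": joint torques, N m; "ee_pos": TCP position; "eef_rot": TCP orientation; "contact_force": force on the tool from outside, world axes, zero at the start; "ft_torque": the same for the moment, N m; "gripper_width": finger opening in mm.
Only numpy, scipy, OpenCV 4.12 (cv2) and the standard library are available. Lean on these libraries where they do the work, as an engineer would, in place of code of your own. Each camera call takes 0.05 s, during which the arm holds its last target.

### The job

On this face-shield bench, put the loose wooden stop batten away in its bay of aluminium rails: pivot it by pushing first one end, then the other, so that it threads between the steel spindle post and the long rail, and slide it fully home until its leading end is against the end stop (either end first). Only push it along the bench, gently, with the fingertips: do not grip it, lift it or tip it up, and leave the stack of foam pads, the roll of tape and the bottle where they are.

Things in the scene. Friction and masses are not known exactly. Their poses are not given: they have to be found in the camera images.
- batten: The loose batten: plain brown wooden bar, 280 mm long, 40 mm wide, 25 mm high, about 0.2 kg, lying flat on the bench. Origin at the centre of its underside (on the bench); its x axis runs along its length (ends at x = +140 and -140 mm, alike), y across its width, z up. It slides on the bench under a push of 1 to 3 N.
- bay: Bay for the batten: three low aluminium angles (legs 20 mm high, 4 mm thick; 26 mm feet pointing outwards) fixed to the bench. Origin on the bench, mid-mouth; +y points out of the mouth along the lane (roughly to the robot's left), x across it, away from the robot. Rails' inner faces at x = -30 and +30 mm, end stop at y = -150 mm. With the batten home its centre is at y = -10 mm; 130 mm stick out.
- end_stop (a point): Top edge of the bay's end stop, middle of its inner face, 20 mm above the bench, 150 mm inside the mouth. Axes as the bay's.
- long_rail_end (a point): Top inner edge of the long rail (far side from the robot) at its open end, 20 mm above the bench, 200 mm outside the mouth, well past the post. From there the rail is bent outwards, away from the lane, for 20 mm more as a lead-in. Axes as the bay's.
- short_rail_end (a point): Top inner edge of the short rail (robot's side) at its open end, at the mouth, 20 mm above the bench. From there the rail is bent outwards, towards the robot, for 20 mm more as a lead-in. Axes as the bay's.
- post: Reel spindle: upright steel post fixed to the bench outside the bay's mouth, on the robot's side of the lane. Tube 30 mm in diameter, 86 mm high with its cap, on a round flange 48 mm in diameter and 6 mm thick. Origin on its axis at the bench. It leaves 66 to 78 mm between its flange and the long rail, opposite it; the space between post and short rail is too small for the batten.
- pads: Bystander: loose stack of black foam pads, 120 x 120 mm, 45 mm high, standing across the lane beyond the post and leaving less than the batten's length between itself and the post; origin at the centre of its underside.
- tape: Bystander: loose roll of brown packing tape lying flat, 100 mm across, 48 mm high; origin at the centre of its underside.
- bottle: Bystander: loose white bottle standing upright, 58 mm across, 150 mm high; origin at the centre of its underside.

How it is judged (in metres and radians):
At the end, for the whole second after the job is handed in: The batten lies flat and still on the bench inside the bay, between the rails (within 14 mm of the bay's middle line and 0.13 rad of its direction), its leading end within 7 mm of the end stop (y of batten in the frame of bay between -0.016 and -0.003 m and x of batten in the frame of bay between -0.014 and 0.014 m and angle between the x axis of batten and the y axis of bay, either way round below 0.13 rad and height (world z) of batten below 0.004 m and angle between batten's own z axis and vertical below 0.05 rad and linear speed of batten below 0.01 m/s); the robot touches nothing.
It fails at once if the batten was lifted off the bench (height (world z) of batten above 0.01 m).
It fails at once if the batten was tipped up (angle between batten's own z axis and vertical above 0.17 rad).
It fails at once if the batten was gripped (the fingers squeeze it with over 25 N in all while it bears on neither rail, stop nor post) (contact force between the fingers and batten above 25 N and contact force between batten and bay below 8 N and contact force between batten and post below 8 N).
It fails at once if the batten was shoved hard (over 60 N from the fingers) (contact force between the fingers and batten above 60 N).
It fails at once if the foam pads, tape or bottle were disturbed (moved over 15 mm) (distance of any of pads, tape, bottle from where it was at the start of the episode above 0.015 m).
It also fails if it takes over 72 s, if anything falls off the work surface, if the arm or the gripper's body presses on something with over 40 N, if the wrist force passes 120 N, or if a joint passes its speed limit or range.

## Working session

There is one attempt and no reset: what is moved stays moved. The work goes in short steps, each a Python script; the robot and the scene stay as the last script left them, time stands still between calls to the robot, and variables do not carry over. Pictures are saved under pics/ and viewed, and the job is handed in when it is done.

```bash
ls; mkdir -p pics; python3 - <<'E'
from rig import bot, kin, telemetry, snapshot, ticket
import cv2,numpy as np
s=telemetry.observe(); print(s['clock'],s['ee_pos'],s['eef_rot'],s['gripper_width'])
for n in('top','side'):
    d=snapshot(n); cv2.imwrite(f'pics/{n}0.png',d['img'][:,:,::-1])
    print(n,d['camera_matrix'],d['dist'],d['R'],d['t'], -np.array(d['R']).T@d['t'])
E
```

```text
pics
0.0 [ 154.17785473 -630.72712261  225.67934993] [[ 9.71364314e-01  2.37594642e-01 -3.94221443e-04]
 [ 2.37594960e-01 -9.71362473e-01  1.89248627e-03]
 [ 6.67126813e-05 -1.93195865e-03 -9.99998132e-01]] 91.75269607914188
top [[417.92021667   0.         325.26771602]
 [  0.         417.92021667 198.70194509]
 [  0.           0.           1.        ]] [-0.1010637  0.         0.         0.         0.       ] [[ 0.01271663 -0.99984776 -0.01194791]
 [-0.99426662 -0.01137512 -0.10632261]
 [ 0.10617051  0.01323148 -0.9942599 ]] [  3.81629283 644.94043742 829.57612051] [5.53117696e+02 1.75467428e-01 8.93431617e+02]
side [[509.31987082   0.         318.45226897]
 [  0.         509.31987082 191.16349913]
 [  0.           0.           1.        ]] [-0.06176137  0.          0.          0.          0.        ] [[-0.91757609 -0.39738177 -0.01191025]
 [-0.2805503   0.66845088 -0.68881416]
 [ 0.28168361 -0.62869798 -0.72484012]] [570.80606277 191.27785891 939.68453482] [312.72732464 689.74583997 819.67438794]
```

View pics/top0.png

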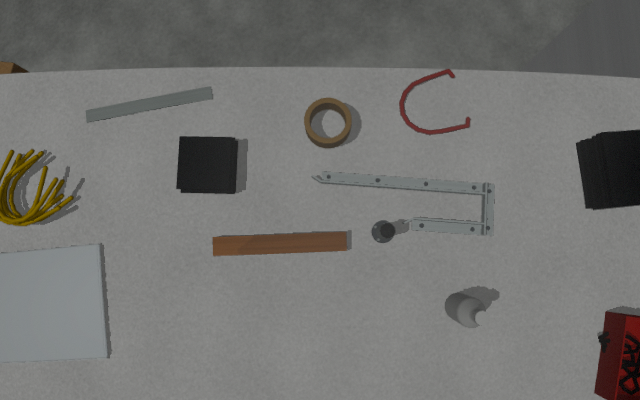

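View pics/side0.png

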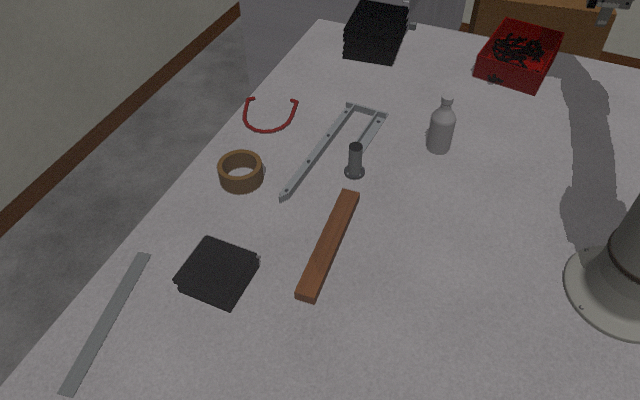

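The top view shows the batten at about px (213..350, 232..255) and the post at (383,232). The long rail runs (318,178)–(480,188), the end stop is at (488,210), the pads at (208,165), the tape at (328,122) and the bottle at (468,310). I'll zoom in for precise corners.

```bash
python3 - <<'E'
import cv2
im=cv2.imread('pics/top0.png')
cv2.imwrite('pics/topA.png',cv2.resize(im[155:265,300:500],None,fx=4,fy=4,interpolation=cv2.INTER_CUBIC))
cv2.imwrite('pics/topB.png',cv2.resize(im[120:270,170:370],None,fx=4,fy=4,interpolation=cv2.INTER_CUBIC))
im=cv2.imread('pics/side0.png')
cv2.imwrite('pics/sideA.png',cv2.resize(im[90:310,240:400],None,fx=2.7,fy=2.7,interpolation=cv2.INTER_CUBIC))
E
```

```text
(no output)
```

View pics/topA.png

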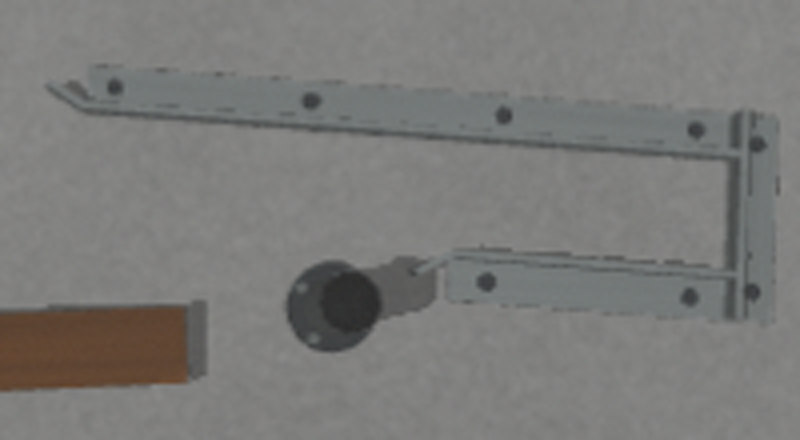

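View pics/topB.png

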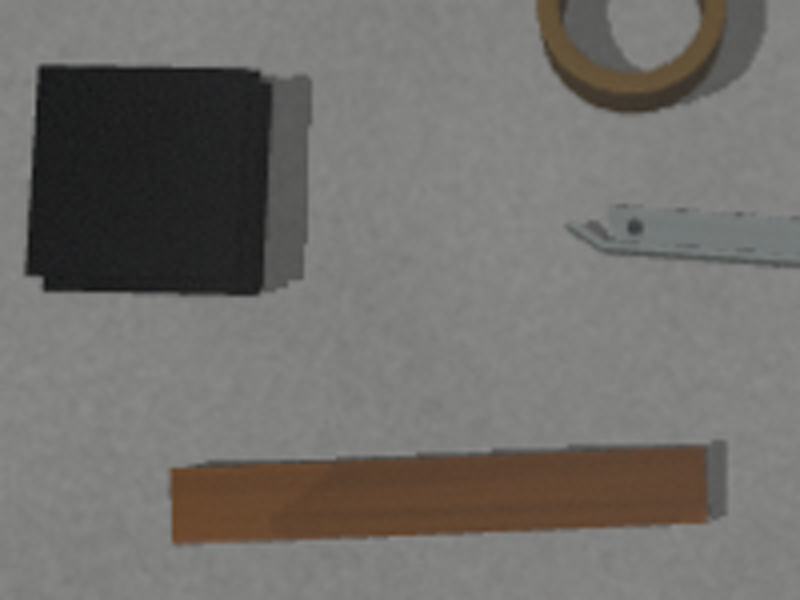

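View pics/sideA.png

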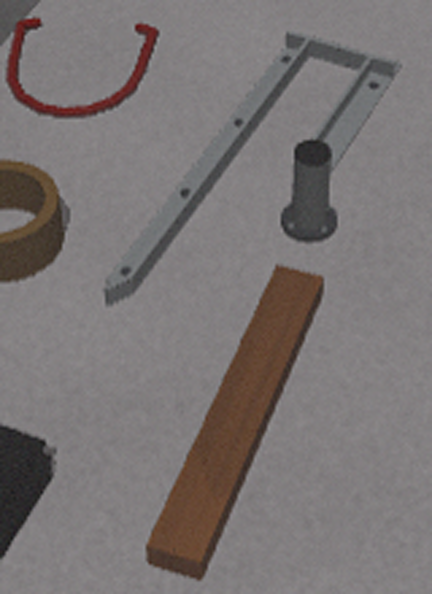

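```bash
cat > h.py <<'E'
from rig import bot, kin, telemetry, snapshot, ticket
import cv2,numpy as np
def ray(d,uv,z):
    K=np.array(d['camera_matrix']);R=np.array(d['R']);t=np.array(d['t'])
    p=cv2.undistortPoints(np.array(uv,float).reshape(-1,1,2),K,np.array(d['dist'])).reshape(-1,2)
    c=-R.T@t; v=np.c_[p,np.ones(len(p))]@R
    z=np.broadcast_to(z,len(p))
    return c+v*((z-c[2])/v[:,2])[:,None]
def proj(d,P):
    R=np.array(d['R']);return cv2.projectPoints(np.array(P,float).reshape(-1,3),cv2.Rodrigues(R)[0],np.array(d['t']),np.array(d['camera_matrix']),np.array(d['dist']))[0].reshape(-1,2)
E
python3 - <<'E'
from h import *
np.set_printoptions(precision=1,suppress=True)
d=snapshot('top')
def A(l,z): return ray(d,[((x+.5)/4-.5+300,(y+.5)/4-.5+155) for x,y in l],z)
def B(l,z): return ray(d,[((x+.5)/4-.5+170,(y+.5)/4-.5+120) for x,y in l],z)
print('long',A([(90,110),(740,155)],20))
print('stop',A([(740,155),(740,273)],20)); print('short',A([(455,250),(740,273)],20))
print('flange',A([(332,306)],6),'cap',A([(351,302)],86))
b=B([(172,468),(707,446),(707,522),(174,544)],25);print('bat',b,b.mean(0))
print('pads top',B([(40,66),(272,72),(264,293),(44,290)],45))
print('tape,bottle')
print(ray(d,[(328,122),(468,310)],[48,75]))
E
```

```text
long [[ 681.5   18.9   20. ]
 [ 661.7 -327.1   20. ]]
stop [[ 661.7 -327.1   20. ]
 [ 598.9 -325.4   20. ]]
short [[ 609.7 -173.4   20. ]
 [ 598.9 -325.4   20. ]]
flange [[ 580.1 -110.5    6. ]] cap [[ 579.7 -109.7   86. ]]
bat [[563.3 246.6  25. ]
 [578.8 -32.9  25. ]
 [539.6 -33.2  25. ]
 [523.8 244.1  25. ]] [551.3 106.1  25. ]
pads top [[773.4 321.4  45. ]
 [770.2 196.6  45. ]
 [653.7 196.3  45. ]
 [654.  312.5  45. ]]
tape,bottle
[[ 804.1    7.8   48. ]
 [ 426.  -269.3   75. ]]
```

```bash
cat >> h.py <<'E'
np.set_printoptions(precision=3,suppress=True)
O=np.array([639.5,-177.5]); th=0.058
BX=np.array([np.cos(th),-np.sin(th)]);BY=np.array([np.sin(th),np.cos(th)])
def W(x,y,z): return np.r_[O+x*BX+y*BY,z]
def Bf(P): P=np.atleast_2d(P)[:,:2]-O; return np.c_[P@BX,P@BY]
def rotY(v):  # tool y along bay-frame 2-vector v, z down
    y=np.r_[v[0]*BX+v[1]*BY,0]; y/=np.linalg.norm(y); z=np.array([0,0,-1.]); return np.c_[np.cross(y,z),y,z]
def hn(a): return np.array([np.sin(a),-np.cos(a)]),np.array([np.cos(a),np.sin(a)])
def bat(name=None,show=True):
    d=snapshot('top')
    if name: cv2.imwrite(name,cv2.resize(d['img'][100:300,150:510,::-1],None,fx=2.2,fy=2.2,interpolation=cv2.INTER_CUBIC))
    h=cv2.cvtColor(d['img'],cv2.COLOR_RGB2HSV)
    m=((h[...,0]<14)&(h[...,1]>95)&(h[...,2]>45)).astype(np.uint8); m[:, :120]=0;m[:,520:]=0;m[:150]=0
    cs,_=cv2.findContours(m,cv2.RETR_EXTERNAL,cv2.CHAIN_APPROX_NONE)
    c=max(cs,key=cv2.contourArea).reshape(-1,2)
    P=Bf(ray(d,c,25)).astype(np.float32)
    (cx,cy),(w,l),an=r=cv2.minAreaRect(P); bx=cv2.boxPoints(r)
    i=bx[:,1].argsort(); lead=bx[i[:2]].mean(0);tail=bx[i[2:]].mean(0); v=lead-tail if max(w,l)>80 else np.zeros(2)
    a=np.arctan2(v[0],-v[1])
    print('bat c',(cx,cy),'size',sorted((w,l)),'a',a,'lead',lead,'tail',tail)
    return np.array([cx,cy]),a
def st():
    s=telemetry.observe(); print('t',s['clock'],'ee',s['ee_pos'],'bay',Bf(s['ee_pos']),'F',s['contact_force'],'w',s['gripper_width']); return s
E
python3 - <<'E'
from h import *
c,a=bat()
h,n=hn(a)
p=c-n*(29.5+15)
R=rotY(h)
for q in (W(*p,120),W(*p,8)): print(q,kin.inverse_kinematics(q,R))
h2,n2=hn(.2); t=np.array([-48,278])-n2*29.5
print(W(*t,8),kin.inverse_kinematics(W(*t,8),rotY(h2)))
tt=np.array([-48,278])-h2*(140+25)
for s in(1,-1): print(W(*tt,8),kin.inverse_kinematics(W(*tt,8),rotY(s*n2)))
for s in(1,-1): print(kin.inverse_kinematics(W(0,140,8),rotY(np.array([s,0]))))
E
```

```text
bat c (-104.4662857055664, 279.14971923828125) size [38.76260757446289, 276.7797546386719] a 0.11303267 lead [-88.857 141.643] tail [-120.076  416.656]
[506.958 104.788 120.   ] [ 0.477  0.549 -0.925  1.961  0.557  0.909 -2.252]
[506.958 104.788   8.   ] [ 0.287  0.68  -0.68   2.008  0.671  0.689 -2.34 ]
[578.493  98.64    8.   ] [ 0.287  0.764 -0.672  1.836  0.66   0.779 -2.167]
[584.344 266.154   8.   ] [ 0.11   0.912 -0.85   1.686  0.826  0.941 -0.925]
[584.344 266.154   8.   ] [ 0.316  1.236 -1.311  1.68   1.253  1.29   2.009]
[ 0.56   0.895 -0.797  1.669  0.776  0.922 -0.603]
[-0.687  1.107  1.124  1.715 -1.123  1.107 -2.386]
```

```bash
python3 - <<'E'
from h import *
c,a=np.array([-104.5,279]),.113
h,n=hn(a); p=c-n*(29.5+14); R=rotY(h)
bot.move_pose(W(*p,200),R); st()
bot.line_to(W(*p,9)); st(); bat('pics/p1.png')
E
```

```text
t 3.075 ee [508.217 103.76  199.895] bay [[-147.366  273.177]] F [0.743 0.027 0.22 ] w 91.8597876036975
t 4.5 ee [508.619 104.933   9.763] bay [[-147.033  274.371]] F [ 0.239 -0.647  0.359] w 91.73302710389976
bat c (-96.49940490722656, 226.2086181640625) size [35.070648193359375, 168.3091278076172] a 0.07029564 lead [-90.589 142.262] tail [-102.41   310.155]
```

View pics/p1.png

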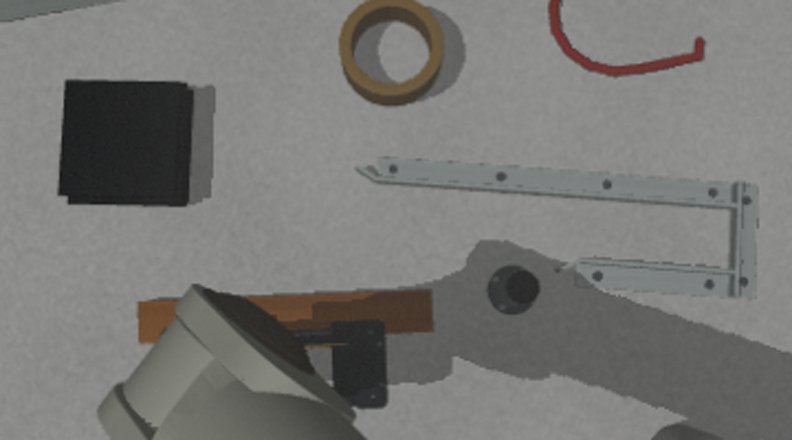

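The batten (crop px 138–432, 290–342) hasn't moved, and the gripper is on its near side. Next is the sideways push, turning it as it goes.

```bash
python3 - <<'E'
from h import *
h2,n2=hn(.2); t=np.array([-48,275])-n2*29.5
print(bot.line_to(W(*t,9),rot=rotY(h2),velocity=35,max_force=15)); st()
p=t-n2*20; bot.line_to(W(*p,9)); bot.line_to(W(*p,150)); 
bot.close_gripper()
tt=np.array([-48,278])-h2*(140+60)
bot.move_pose(W(*tt,150),rotY(n2)); st(); bat('pics/p2.png')
E
```

```text
False
t 6.725 ee [578.285  95.655   9.053] bay [[-76.947 269.147]] F [-0.844  0.221 -0.408] w 91.76168108944954
t 10.5917 ee [579.674 299.933 149.71 ] bay [[-87.401 473.162]] F [ 0.955 -0.012 -0.339] w 0.06696550704708937
bat c (-47.763633728027344, 277.42828369140625) size [39.26004409790039, 275.37738037109375] a 0.20420901 lead [-19.841 142.601] tail [-75.686 412.256]
```

View pics/p2.png

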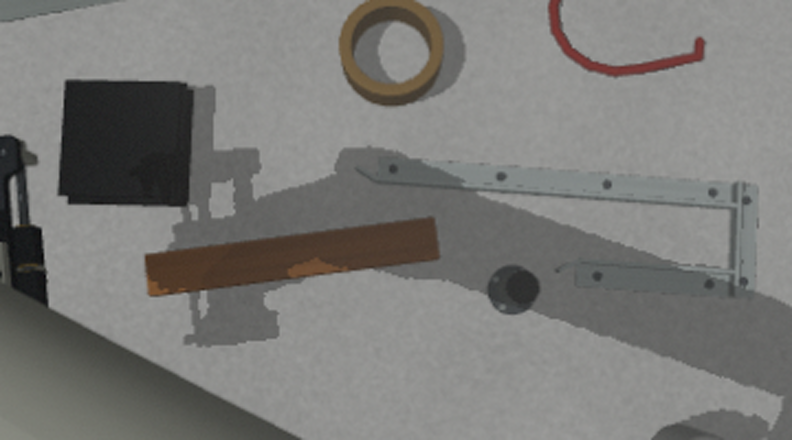

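The push landed as planned: batten at (-48, 277), a=0.204, with its axis aimed through the gap. Pads and tape haven't moved. Now the axial push with the closed fingertips on the tail end.

```bash
python3 - <<'E'
from h import *
c=np.array([-47.8,277.4]);a=.204;h,n=hn(a)
bot.line_to(W(*(c-h*(140+22)),9)); st()
adv=(141-12)/np.cos(a)
e=c+h*(adv-149.5)
print(bot.line_to(W(*e,9),velocity=50,max_force=12)); st(); bat('pics/p3.png')
E
```

```text
t 11.7667 ee [584.77  263.52   10.195] bay [[-80.202 437.106]] F [ 1.036  0.557 -0.257] w 0.5801383808383365
False
t 14.8 ee [605.248 119.894   8.99 ] bay [[-51.433 294.908]] F [-0.689  0.664  0.41 ] w 0.3450591660137988
bat c (-13.325005531311035, 106.06376647949219) size [37.471534729003906, 195.30258178710938] a 0.19836192 lead [ 5.919 10.327] tail [-32.569 201.8  ]
```

View pics/p3.png

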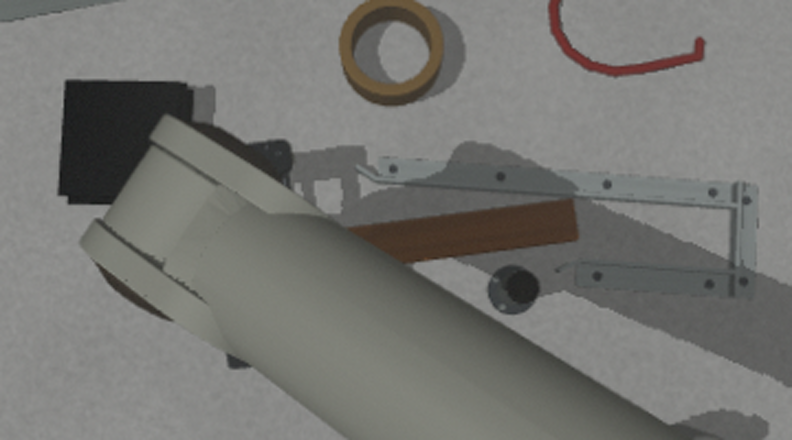

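The lead end is in the gap (crop px 575, 200–240), clear of both post and rail. Now I'll swing the tail towards the rail from the near side.

```bash
python3 - <<'E'
from h import *
s=telemetry.observe(); b=Bf(s['ee_pos'])[0]; h,n=hn(.2)
p=b-h*20; bot.line_to(W(*p,9)); bot.line_to(W(*p,60))
R=rotY(hn(.1)[1])
bot.line_to(W(-105,245,60),rot=R); bot.line_to(W(-105,245,9)); st(); bat()
print(bot.line_to(W(-58,245,9),rot=rotY(hn(.05)[1]),velocity=40,max_force=12)); st(); bat('pics/p4a.png')
bot.line_to(W(-105,245,9)); bot.line_to(W(-105,245,70))
bot.line_to(W(-60,400,120),rot=rotY(hn(0.05)[1])); st(); bat('pics/p4.png')
E
```

```text
t 16.8333 ee [548.845  74.307   8.99 ] bay [[-105.099  246.128]] F [0.438 0.046 0.095] w 0.27293565836099604
bat c (-14.734402656555176, 116.44257354736328) size [38.468666076660156, 216.7765655517578] a 0.204228 lead [ 7.248 10.307] tail [-36.717 222.578]
False
t 18.2083 ee [595.699  70.346   9.007] bay [[-58.095 244.89 ]] F [-1.044  0.068 -0.418] w 0.41192305576376476
bat c (-6.260150909423828, 88.7582778930664) size [37.484107971191406, 167.80545043945312] a 0.09273267 lead [1.509 5.216] tail [-14.03  172.301]
t 20.5583 ee [602.643 224.054 119.391] bay [[-60.072 398.742]] F [-0.009 -0.028 -0.111] w 0.27544558058161756
bat c (-12.467546463012695, 146.47930908203125) size [38.25294494628906, 269.82208251953125] a 0.090337135 lead [-0.297 12.118] tail [-24.638 280.84 ]
```

View pics/p4.png

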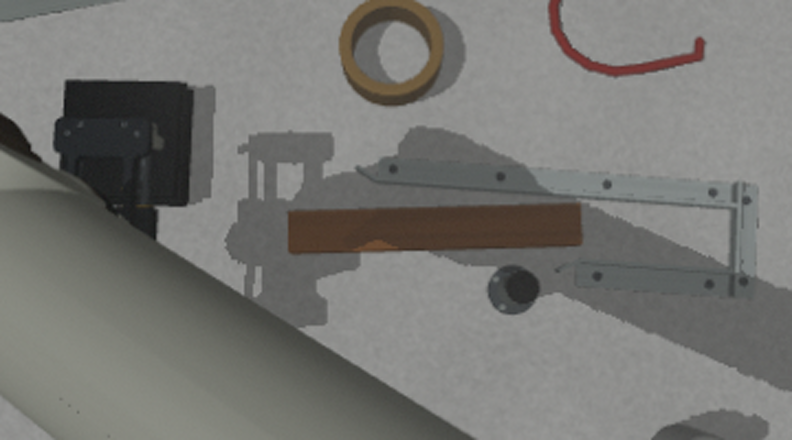

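The batten is at a=0.09 with its lead at (0,11) and tail at (-25,282), clear of the post. Next I push the tail inward while turning it straight.

```bash
python3 - <<'E'
from h import *
def T(tail,a,extra,z=9): h,n=hn(a); return W(*(np.array(tail)-h*(9.5+extra)),z),rotY(n)
p,R=T((-24.5,285),.09,22,120); bot.line_to(p,rot=R)
p,R=T((-24.5,285),.09,22); bot.line_to(p); st()
p,R=T((-24.5,283),.09,2); bot.line_to(p,rot=R,velocity=60)
p,R=T((-11,205),.045,0); print(bot.line_to(p,rot=R,velocity=40,max_force=12)); st(); bat('pics/p5.png')
E
```

```text
t 22.25 ee [631.109 140.675   9.924] bay [[-26.821 317.154]] F [ 0.369 -0.397  0.663] w 0.5219714804731357
False
t 24.95 ee [640.485  37.346   8.981] bay [[-11.471 214.542]] F [1.021 0.12  0.126] w 0.3596751723609228
bat c (-2.3819875717163086, -8.428230285644531) size [37.37522506713867, 133.16500854492188] a 0.042779498 lead [  0.466 -74.95 ] tail [-5.229 58.093]
```

View pics/p5.png

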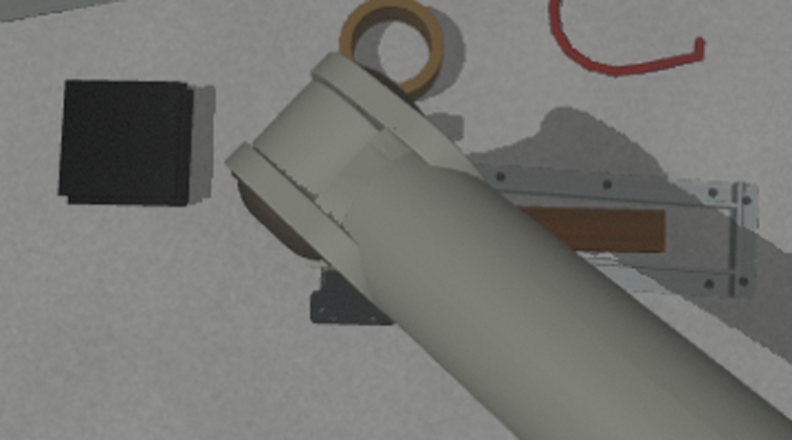

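The batten is straight (a=0.043) and inside the bay, lead at about y=-75. Now the final push home, slowly and with a force stop.

```bash
python3 - <<'E'
from h import *
def T(tail,a,extra,z=9): h,n=hn(a); return W(*(np.array(tail)-h*(9.5+extra)),z),rotY(n)
p,R=T((-2,142),.01,0); print(bot.line_to(p,rot=R,velocity=40,max_force=12)); st(); bat()
p,R=T((-2,124),.01,0); print(bot.line_to(p,rot=R,velocity=15,max_force=8)); st(); bat('pics/p6.png')
E
```

```text
False
t 26.7417 ee [646.128 -26.144   8.959] bay [[ -2.157 151.485]] F [ 0.432 -0.299 -0.312] w 0.6379279396726713
bat c (-0.4814796447753906, -90.01594543457031) size [37.37602233886719, 95.38745880126953] a 0.0015756297 lead [  -0.406 -137.71 ] tail [ -0.557 -42.322]
True
t 27.525 ee [645.51  -33.378   8.926] bay [[ -2.354 144.228]] F [0.146 0.413 1.28 ] w 0.43779017829118566
bat c (-0.35890769958496094, -105.08245849609375) size [36.887447357177734, 82.57736206054688] a -0.0061571044 lead [  -0.613 -146.37 ] tail [ -0.105 -63.795]
```

View pics/p6.png

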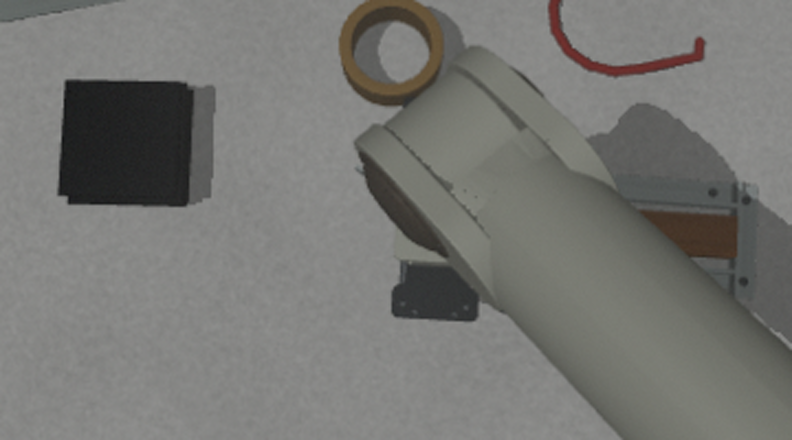

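The push stopped on force with the lead near the stop (crop px 737). I'll check by pushing again, a little firmer, then retract and look.

```bash
python3 - <<'E'
from h import *
b=Bf(telemetry.observe()['ee_pos'])[0]; R=rotY(hn(0)[1])
bot.line_to(W(b[0],b[1]+10,9),rot=R); bot.wait(.2);st()
print(bot.line_to(W(b[0],b[1]-12,9),velocity=20,max_force=15)); st(); bat()
b2=Bf(telemetry.observe()['ee_pos'])[0]
bot.line_to(W(b[0],b2[1]+25,9)); bot.line_to(W(b[0],b2[1]+25,120)); bot.line_to(W(-150,330,220)); st(); bat()
d=snapshot('top')['img'][:,:,::-1]; cv2.imwrite('pics/p7.png',cv2.resize(d[155:265,310:510],None,fx=4,fy=4,interpolation=cv2.INTER_CUBIC))
d=snapshot('side')['img'][:,:,::-1]; cv2.imwrite('pics/s7.png',cv2.resize(d[80:230,220:420],None,fx=4,fy=4,interpolation=cv2.INTER_CUBIC))
E
```

```text
t 28.025 ee [645.865 -23.948   8.792] bay [[ -2.546 153.662]] F [ 0.2    0.542 -0.162] w 0.5455933133982391
True
t 28.8583 ee [645.34  -33.245   9.784] bay [[ -2.531 144.351]] F [0.674 0.749 0.864] w 0.09724287534207367
bat c (-0.23151206970214844, -104.89237976074219) size [37.01682662963867, 82.85506439208984] a -0.008475624 lead [  -0.583 -146.318] tail [  0.12  -63.466]
t 31.8667 ee [509.231 159.835 219.531] bay [[-149.605  329.216]] F [ 0.143  0.148 -0.273] w 0.29284123240284554
bat c (-0.669036865234375, -7.1646270751953125) size [39.65555191040039, 277.8596496582031] a 0.011396466 lead [   0.914 -146.085] tail [ -2.252 131.756]
```

View pics/p7.png

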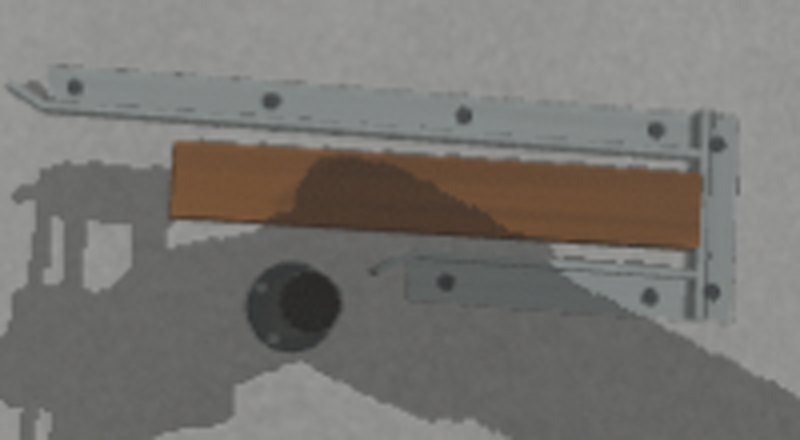

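View pics/s7.png

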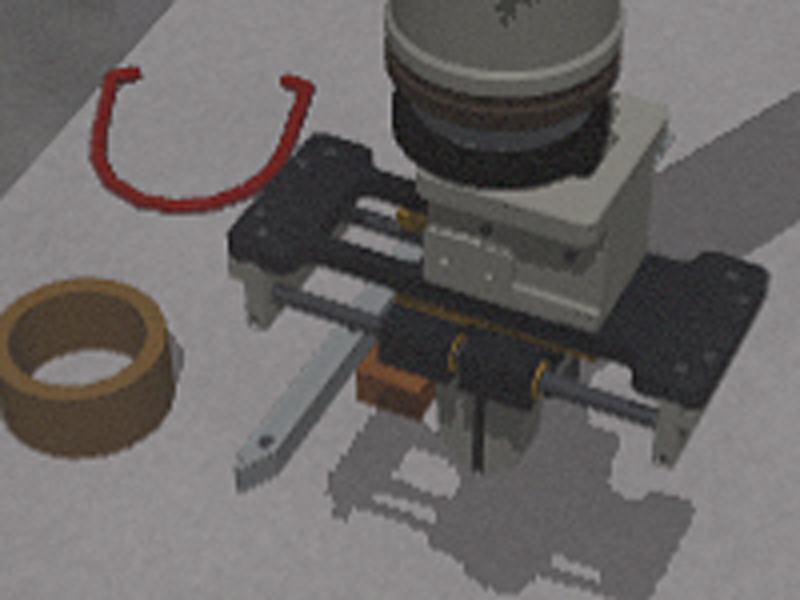

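The batten end is flush with the stop (crop px x≈700), and both pushes stalled at the same TCP position. A quick check on the bystanders before handing in.

```bash
python3 - <<'E'
from h import *
d=snapshot('top'); im=d['img'][:,:,::-1]; o=cv2.imread('pics/top0.png')
cv2.imwrite('pics/cmp.png',np.vstack([o[80:350,150:540],im[80:350,150:540]]))
# shift of bystanders by phase correlation / template match
for n,(x0,y0,x1,y1) in dict(pads=(172,132,242,197),tape=(300,94,356,150),bottle=(450,288,500,330)).items():
    r=cv2.matchTemplate(im[y0-12:y1+12,x0-12:x1+12].copy(),o[y0:y1,x0:x1].copy(),cv2.TM_CCOEFF_NORMED); _,v,_,l=cv2.minMaxLoc(r); print(n,v,np.array(l)-12)
st()
E
```

```text
pads 0.9985507130622864 [0 0]
tape 0.9990206956863403 [0 0]
bottle 0.9329856634140015 [0 0]
t 32.0667 ee [509.021 160.284 219.749] bay [[-149.84   329.652]] F [ 0.724 -0.674 -0.1  ] w 0.37211255943918864
```

View pics/cmp.png

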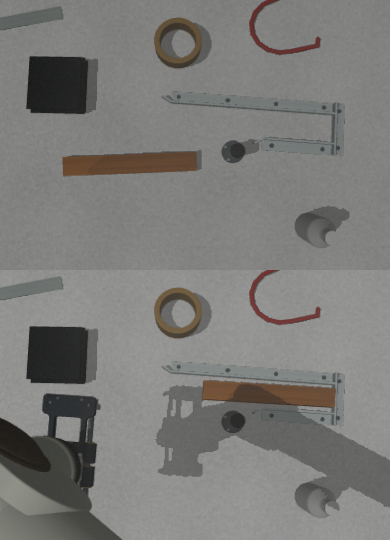

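Before and after match: the pads, tape and bottle show no pixel shift, and the batten lies in the bay against the stop. Handing in.

```bash
python3 -c "
from h import *
ticket.close_job(); st()"
```

```text
the job is handed in; nothing more can be done
the job is handed in; nothing more can be done
```

The batten is home in its bay, and I handed the job in at about 32 s of the 72 s allowed; no verdict is reported.

**What I did:**
1. Pushed the batten sideways with the open fingertips, turning it to about 0.2 rad so it pointed at the gap.
2. Pushed it end-on between the post and the long rail with the closed fingertips.
3. Swung the tail in from the robot's side, then pushed it straight along the lane to the end stop.

**Last checks:**
- **Position:** the top camera puts the batten at x ≈ -0.7 mm and y ≈ -7 mm in the bay frame, 0.011 rad off the bay's direction. All three are within the limits.
- **End stop:** two separate pushes, with force stops at 8 N and 15 N, stalled within about 0.1 mm of the same place.
- **Bystanders:** the pads, tape and bottle show no pixel shift from the start picture. The bottle's match was weaker (0.93), probably because of the arm's shadow.
- **Robot:** the arm is clear and touching nothing.

**Small disagreement:** the y reading is about 3 mm short of the nominal -10 mm. I put it down to calibration and my estimate of where the bay lies, because the batten stalled both times at the same spot and no gap shows at the stop. In the side view the gripper hid the stop, so I had no second view of that end.

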